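Set the load regulator and trip the pendant's stop button

TASK

Set the load for testing the control pendant: with the side of your fingertips, gently push the upright peg of the regulator's lever around its arc until the lever's pointer points straight at the steel pin standing in the scale. Then press the pendant's big mushroom-headed button fully down and let it come up again, leaving the lever at the pin. Only push: do not grip the lever, keep off the pendant's other buttons, and leave everything else on the bench as it stands.

Things in the scene. Friction and masses are not known exactly. Their poses are not given: they have to be found in the camera images.
- regulator: load regulator, a round cream housing 256 mm across bolted to the bench; its flat top is 60 mm above the bench. Origin: on the ring's vertical axis, at bench level. Its own -x direction is the middle of the scale (black ticks every 0.1 rad, out to 1.4 rad either side, with six index holes between 0.6 and 1.2 rad from the middle, three on each side). Three brass terminals 14 mm high stand on its opposite (+x) side.
- ring: black ring, 96 mm across, top 75 mm above the bench, that turns about the regulator's vertical axis together with its black lever. Origin on the axis at bench level; the lever points along the ring's own -x. The ring turns freely either way to stops 1.45 rad from the middle of the scale, needs about 3 N pushed sideways at the peg, and stays where it is left. More than 15 N of contact force counts as gripping or forcing it.
- lever_peg (a point): point in the upright steel peg of the lever: peg 14 mm diameter, 70 mm from the ring's axis, standing from 74 to 126 mm above the bench; this point is on its centre line 100 mm above the bench. The lever arm below it is at 66 to 74 mm height, 14 mm wide. Nothing else on the regulator stands higher than 84 mm.
- pointer_tip (a point): end of the lever's pointer nose (6 mm wide), 98 mm from the ring's axis, 70 mm above the bench; axes as the ring's, so -x points outward along the lever.
- set_pin: the set pin: a steel pin 12 mm in diameter standing 24 mm proud of the regulator's top (its top 84 mm above the bench) in one of the six index holes, 112 mm from the ring's axis; the other five holes are closed by 8 mm steel blanks only 2 mm high. Origin at the centre of its foot, 60 mm above the bench. It is fixed.
- pendant: the control pendant under test: off-white box 270 x 75 x 55 mm, fixed to the bench, its length along its own x; origin under its centre. The mushroom-headed button is at its -x end (100 mm from the centre); a cable gland sticks out of its other end.
- keys: the pendant's four small 20 mm push buttons and small selector on the same row (45 mm toward the mushroom button to 112 mm the other way from the pendant's centre), up to 74 mm above the bench; to be left alone. Origin as the pendant's.
- stop_top (a point): centre of the top of the pendant's mushroom-headed button (head 40 mm across, by far the largest button), 85.5 mm above the bench when up. Pressed straight down.
- stop (a joint): travel of the mushroom button: 0 up, 0.006 m fully down; a spring needs 2 N at first and 5 N to hold it fully down, and brings it up again.
- gland: grey plastic cable gland, 28 mm across, 28 mm tall, standing; bystander, origin under its centre
- jar: clear jar, 44 mm across, 60 mm tall; bystander, origin under its centre
- screwdriver: screwdriver, 170 mm long, lying; bystander, origin under its middle
- tape: roll of tape, 70 mm across, 18 mm tall, lying flat; bystander, origin under its centre
- wrench: steel wrench, 150 mm long, lying; bystander, origin under its middle
- spare_head: loose spare black mushroom button head standing on its stem, 40 mm across, 32 mm tall, not part of the pendant; bystander, origin under its centre
- parts_tray: open grey tray 120 x 160 x 35 mm; bystander, origin under its centre

How it is judged:
By the outcome, as a careful person would: the job done as asked, in the order asked, and still so for the second after the job is handed in, with the robot touching nothing.
It also fails if it takes over 51 s, if anything falls off the work surface, if the arm or the gripper's body presses on something with over 40 N, if the wrist force passes 120 N, or if a joint passes its speed limit or range.

ROBOT

A 6-joint arm with a two-finger parallel gripper is mounted at the origin on the work surface. World frame = base frame: x ahead of the robot, y to its left, z up, the work surface at z = 0. Lengths are in m, angles in rad, forces in N, time in s.
With the tool pointing down it reaches from about 0.375 to 0.975 m from the base axis. Payload 3.8 kg.
Tool frame: the origin (TCP) lies at the very end of the fingers, on their centre line; the grasp point (between the pads) lies 19 mm behind it; y points along the fingers, x is the direction in which the jaws open and shut, and the axes are right-handed (so a half turn about y gives the same grasp; the last joint's range is limited). The gripper opens to 85 mm and grips with 20 to 120 N. Pads are 22 mm wide; open, the fingers measure 114 mm over their backs; the gripper's body (76 mm by 85 mm) begins 54 mm behind the grasp point. The pads swing forward as they close: fully open they stand 13 mm farther back than shut.
Start: joints at [-1.343, 0.264, 1.604, -0, 1.274, -0.037], TCP at [0.177, -0.651, 0.231] pointing down, gripper open.
Joint ranges: [-2.63, 2.63], [-0.94, 2.18], [0.31, 2.57], [-1.31, 4.45], [0, 2.66], [-2.55, 2.55]. Speed limits (rad/s): [2.57, 2.57, 3.14, 3.14, 3.14, 3.14].

INTERFACE

Orientations are given as a rotation vector (axis times angle).
In Python, from workcell import bot, cams gives the robot as it stands.
- The arm moves only by the tool play_rows, never from a script. Its argument "motion" is a list of rows, each a list of 2 entries, a list of its own where there are three numbers: the shift along the world's x, y, z normalised to -1 to 1, where 1 is 400 mm, then the turn, a rotation vector about the world's x, y, z normalised to -1 to 1, where 1 is pi/4 rad. In form: [[[tx, ty, tz], [ax, ay, az]], ...]. A call has 1 to 10 rows; each row is the pose to reach, as a shift and turn from the pose commanded when the call began; what a row does not reach only later rows make up. A row lasts 1/8 s, in which the tool goes at most 62.5 mm and 10.7 degrees, less where a joint would pass 70% of its speed; a pose out of reach is approached as far as the arm can. A call with a number of a shift or a turn outside -1 to 1 is refused whole. A call with a gripper value outside its range is refused whole. "gripper" is the closure, from 0 (fully open) to 1 (shut), set as the call begins (left out, the last holds). The fingers move at their own pace and stop on an object; "squeeze" is the grip in N (left out, the last holds). Time passes only in rows, so rows that repeat a pose let the fingers close. It gives the time, the measured TCP pose, the force and the opening at its end, in the units of the state.
- bot.read_state(): the state, without advancing time (a new reading comes with each control period).
- cams.read_camera(name): name is "scene" or "top"; returns (picture, depth): 400x640x3 uint8, red, green, blue; 400x640 float32, m along the optical axis (not along the pixel's ray), 0 where there is no reading.
- cams.calibration(name): a dict with "mtx" (3x3 intrinsics, pixels), "k1" (the pictures are not rectified: a ray, as slopes to the right and down, at radius r is drawn at 1 + k1 r^2 times it, then the intrinsics apply), "R" (3x3) and "t" (3): a world point X has camera coordinates R X + t. Camera axes: x right, y down, z forward; pixel columns grow to the right and rows downward; lengths in m; the calibration is good to about 2 mm. A picture is of the moment at which its call begins. calibration takes no time and is no camera call.
- bot.finish_job(): hands the job in, once; it reports no verdict.
Trained networks look in the newest picture that a camera, given by its name, has taken for a name from the list of things; names that differ only in an ending like _2 or _b are one class to them, and where a whole thing is asked for, a point or a joint stands for the part that bears it (a point fixed in the world has none). Each returns a list of dicts, best first, with "conf" (0 to 1); they miss things now and then, are a little off and sometimes report something else, mostly with a low value. They report only what shows in the picture. A call takes as long as a camera call.
- cams.recognise(camera, label): "xyz" ([x, y, z] in m, in the coordinates of the camera as it stood for that picture, good to about 4 mm: the middle of the surface that is visible of it).
- cams.regions_of(camera, label): "mask" (400x640 bool, what is visible of it).
- cams.mark_of(camera, label): "xyz" ([x, y, z] in m, in the coordinates of the camera as it stood for that picture, good to about 4 mm: a listed point, or the origin of a listed thing).
The state is a dict: "time": time; "q": joint angles; "joint_vel": joint speeds; "joint_torque": joint torques, N m; "tool_pos": TCP position; "tcp_rot": TCP orientation; "wrist_force": force on the tool from outside, world axes, zero at the start; "torque": the same for the moment, N m; "width": opening from 0.0 (shut) to 1.0 (fully open).
Only numpy, scipy, OpenCV 4.12 (cv2) and the standard library are available. Lean on these libraries where they do the work, as an engineer would, in place of code of your own. Each camera call takes 0.05 s, during which the arm holds its last target.

## Working session

There is one attempt and no reset: what is moved stays moved. The work goes in short steps, Python scripts to look and compute and a tool call to move; the robot and the scene stay as the last step left them, time stands still between calls to the robot, and variables do not carry over. Pictures are saved under pics/ and viewed, and the job is handed in when it is done.

Besides the shell and the picture viewer there is one more tool, called after "Emit:" by a JSON object that holds its "op" and its "data". play_rows: Moves the arm, as the interface text tells. Its arguments: {"type":"object","properties":{"motion":{"type":"array","items":{"type":"array"}},"gripper":{"type":"number"},"squeeze":{"type":"number"}},"required":["motion"]}

```bash
mkdir -p pics
cat > h.py <<'E'
import numpy as np, cv2
from workcell import bot, cams
def w(cam,p):
    c=cams.calibration(cam); return np.array(c["R"]).T@(np.array(p)-np.array(c["t"]))
def px(cam,X):
    c=cams.calibration(cam); p=np.array(c["R"])@np.array(X)+np.array(c["t"]); s=p[:2]/p[2]; s=s*(1+c["k1"]*(s@s)); m=np.array(c["mtx"]); return m[:2,:2]@s+m[:2,2]
def unpx(cam,u,v,z):
    from scipy.optimize import fsolve
    return fsolve(lambda a: px(cam,[a[0],a[1],z])-np.array([u,v]),[0.6,0])
E
python3 - <<'E'
from h import *
for n in ["scene","top"]:
    im,d=cams.read_camera(n); cv2.imwrite(f"pics/{n}0.png",im[:,:,::-1])
    for l in ["regulator","lever_peg","pointer_tip","set_pin","pendant","stop_top","ring"]:
        r=cams.mark_of(n,l); print(n,l,[(np.round(w(n,q["xyz"]),4).tolist(),round(q["conf"],2),px(n,w(n,q["xyz"])).round().tolist()) for q in r[:3]])
print(bot.read_state())
E
```

```text
scene regulator []
scene lever_peg [([0.7976, -0.0088, -0.0008], 0.52, [256.0, 255.0])]
scene pointer_tip [([0.4358, 0.1687, 0.0696], 0.8, [407.0, 209.0])]
scene set_pin [([0.4369, -0.1609, 0.0842], 0.68, [323.0, 135.0]), ([0.45, 0.1153, 0.057], 0.37, [387.0, 201.0])]
scene pendant [([0.542, -0.1459, -0.0008], 0.86, [299.0, 174.0])]
scene stop_top [([0.4373, -0.159, 0.0846], 0.53, [323.0, 136.0])]
scene ring [([0.5301, 0.1988, -0.0049], 0.87, [386.0, 251.0])]
top regulator [([0.5343, 0.1957, 0.0049], 0.75, [247.0, 226.0]), ([0.5317, 0.1936, 0.001], 0.6, [247.0, 227.0])]
top lever_peg [([0.4617, 0.18, 0.1008], 0.69, [247.0, 249.0])]
top pointer_tip [([0.4386, 0.1699, 0.0703], 0.66, [252.0, 258.0]), ([0.5423, -0.4305, 0.0025], 0.62, [454.0, 222.0])]
top set_pin []
top pendant [([0.5501, -0.1492, 0.0047], 0.89, [361.0, 220.0]), ([0.5432, -0.1438, -0.0006], 0.25, [359.0, 222.0])]
top stop_top [([0.4449, -0.1586, 0.0854], 0.53, [368.0, 255.0])]
top ring [([0.533, 0.1958, 0.0013], 0.89, [247.0, 226.0])]
{'time': 0.8, 'q': array([-1.34287861e+00,  2.63868656e-01,  1.60396646e+00, -2.17838303e-05,
        1.27373736e+00, -3.69056083e-02]), 'joint_vel': array([ 0.00049836, -0.00059416, -0.00106515, -0.00025846, -0.00122537,
       -0.00115444]), 'joint_torque': array([ 5.92286779e-05, -5.14972186e+01, -3.67699742e+01, -1.04633409e-04,
        7.09458363e-04,  1.68299380e-06]), 'tool_pos': array([ 0.17666111, -0.65147151,  0.23131901]), 'tcp_rot': array([-1.32294159,  1.01192747, -1.01193131]), 'wrist_force': array([-0.50352743, -0.44767017, -0.47957183]), 'torque': array([0.00175311, 0.03688017, 0.03924937]), 'width': 0.9973952472022708}
```

Run:
```python
import cv2
a=cv2.imread("pics/scene0.png");b=cv2.imread("pics/top0.png")
cv2.imwrite("pics/sc.png",cv2.resize(a[80:320,200:520],None,fx=2.5,fy=2.5,interpolation=2))
cv2.imwrite("pics/tc.png",cv2.resize(b[170:290,180:320],None,fx=5,fy=5,interpolation=2))
```

```text
(no output)
```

View pics/top0.png

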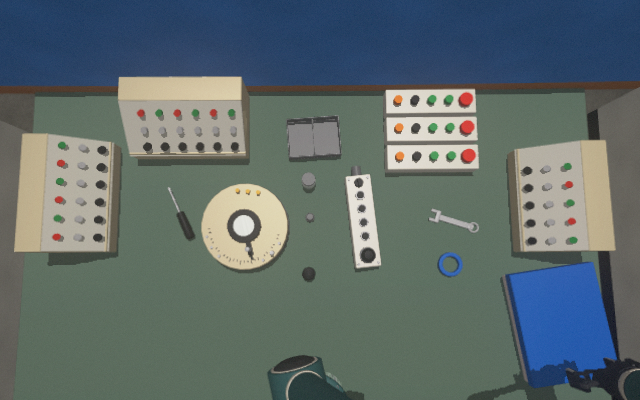

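View pics/sc.png

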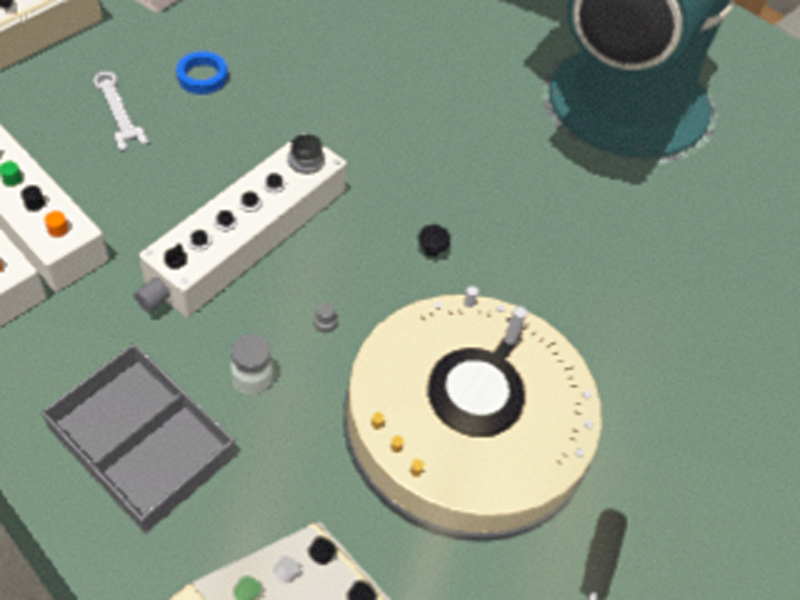

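View pics/tc.png

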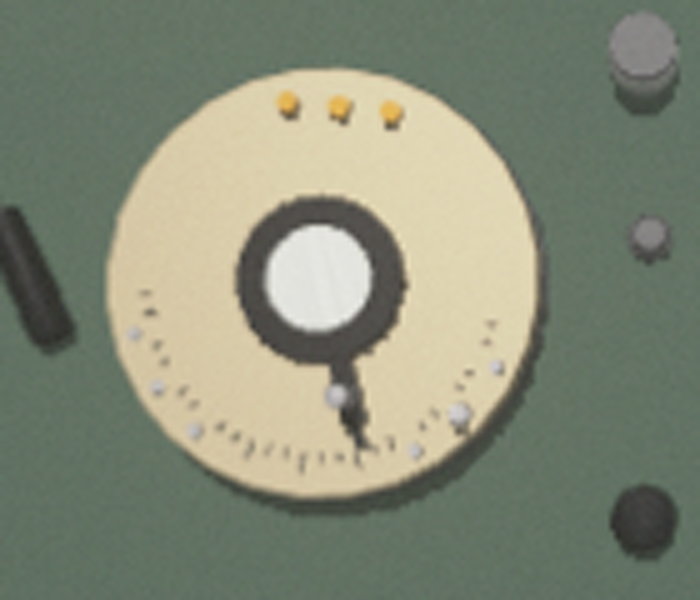

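```bash
cat > m.py <<'E'
from h import *
T=lambda x,y,z:np.array(unpx("top",180+(x+.5)/5-.5,170+(y+.5)/5-.5,z))
S=lambda x,y,z:np.array(unpx("scene",200+(x+.5)/2.5-.5,80+(y+.5)/2.5-.5,z))
E
python3 - <<'E'
from m import *
from scipy.optimize import least_squares
# top
tb=[(135,334),(158,388),(195,431),(416,451),(498,368)]
B=np.array([T(*p,.062) for p in tb]+[T(459,413,.084)])
f=least_squares(lambda c:np.hypot(*(B-c).T)-.112,[.53,.2]); print("top c",f.x,f.fun)
C=f.x; print("disc",T(319,278,.075)); 
a=np.arctan2(*(B-C).T[::-1])%(2*np.pi); print("ang",a-np.pi)
pg=T(338,396,.126);print("peg",pg,np.hypot(*(pg-C)),np.arctan2(*(pg-C)[::-1])%(2*np.pi)-np.pi)
Bs=np.array([S(*p,.062) for p in [(438,307),(502,309),(587,396),(589,425),(580,453)]]+[S(473,290,.084)])
f=least_squares(lambda c:np.hypot(*(Bs-c).T)-.112,[.53,.2]); print("sc c",f.x,f.fun)
C=f.x;a=np.arctan2(*(Bs-C).T[::-1])%(2*np.pi); print("ang",a-np.pi)
pg=S(520,311,.126);print("peg",pg,np.hypot(*(pg-C)),np.arctan2(*(pg-C)[::-1])%(2*np.pi)-np.pi)
print("btn", S(307,143,.0855))
# color segmentation of stop from top
im=cv2.imread("pics/top0.png"); cv2.imwrite("pics/tp.png",cv2.resize(im[165:285,330:400],None,fx=5,fy=5,interpolation=2))
for l in["stop_top","keys","pendant"]:
  for n in["top","scene"]:
    r=cams.recognise(n,l);print(n,l,[(w(n,q["xyz"]).round(4).tolist(),round(q["conf"],2)) for q in r[:2]])
E
```

```text
top c [0.53067095 0.19379046] [ 1.51790505e-05  1.20182911e-04  1.72021998e-04 -1.03010314e-04
  9.36453731e-04 -7.73072771e-04]
disc [0.5312507  0.19458388]
ang [-1.30137385 -0.99721847 -0.70368938  0.50162064  1.09995378  0.80664871]
peg [0.46312711 0.17582106] 0.06989327322296571 0.26001781032784965
sc c [0.52939645 0.19727942] [-2.07951934e-03  3.43361555e-04 -5.30675363e-04  2.24908797e-06
 -2.46983199e-04  1.56472700e-03]
ang [ 1.10946748  0.48979311 -0.7064826  -0.99775497 -1.29513731  0.79804686]
peg [0.4615112 0.1788497] 0.07034245871824973 0.26509402361529055
btn [ 0.44360201 -0.1558584 ]
top stop_top []
scene stop_top [([0.4436, -0.1551, 0.0824], 0.56)]
top keys [([0.5777, -0.1416, 0.0636], 0.67)]
scene keys [([0.5876, -0.137, 0.0591], 0.77)]
top pendant [([0.5506, -0.1459, 0.0595], 0.65)]
scene pendant [([0.5649, -0.128, 0.0546], 0.68)]
```

View pics/tp.png

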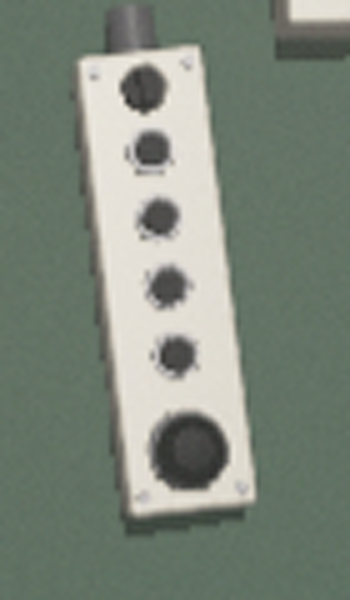

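Run:
```python
from m import *
from scipy.spatial.transform import Rotation as R
s=bot.read_state(); print(R.from_rotvec(s["tcp_rot"]).as_matrix().round(3))
T=lambda x,y,z:np.array(unpx("top",330+(x+.5)/5-.5,165+(y+.5)/5-.5,z))
print("btn",T(190,450,.0855)); print("keys",T(177,355,.07),T(143,89,.07))
# timing
print(s["time"])
```

```text
[[ 0.262 -0.     0.965]
 [-0.965  0.     0.262]
 [-0.    -1.    -0.   ]]
btn [ 0.44476678 -0.15769098]
keys [ 0.498891   -0.15328008] [ 0.6533394  -0.13687392]
1.1
```

Emit:
{"op": "play_rows", "data": {"motion": [[[0.1,0.09,0.02],[0,0,0.14]],[[0.2,0.18,0.04],[0,0,0.28]],[[0.3,0.27,0.06],[0,0,0.42]],[[0.4,0.36,0.08],[0,0,0.56]],[[0.5,0.45,0.08],[0,0,0.7]],[[0.59,0.54,0.08],[0,0,0.84]],[[0.64,0.6,0.08],[0,0,0.95]],[[0.675,0.63,0.08],[0,0,1]],[[0.675,0.63,0.08],[0,0,1]]], "gripper": 1}}

```text
time: 2.22
tool_pos: [0.4472, -0.3992, 0.2633]
tcp_rot: [-1.533, 0.407, -0.407]
wrist_force: [-1.1, -0.1, -0.2]
width: -0.001
```

Emit:
{"op": "play_rows", "data": {"motion": [[[0,0.1,0],[0,0,0.12]],[[0,0.22,0],[0,0,0.25]],[[0,0.34,0],[0,0,0.38]],[[0,0.46,0],[0,0,0.5]],[[0,0.58,0],[0,0,0.62]],[[0,0.7,0],[0,0,0.74]],[[0,0.82,0],[0,0,0.86]],[[0,0.92,0],[0,0,0.95]],[[0,1,0],[0,0,1]],[[0,1,0],[0,0,1]]]}}

```text
time: 3.48
tool_pos: [0.4467, 0.0008, 0.2634]
tcp_rot: [-1.561, -0.209, 0.208]
wrist_force: [0.0, -0.7, 0.5]
width: 0.004
```

Emit:
{"op": "play_rows", "data": {"motion": [[[0,0.1,0],[0,0,0]],[[0,0.22,0],[0,0,0]],[[0,0.34,0],[0,0,0]],[[0,0.46,-0.02],[0,0,0]],[[0.01,0.54,-0.08],[0,0,0]],[[0.01,0.56,-0.16],[0,0,0]],[[0.01,0.56,-0.26],[0,0,0]],[[0.01,0.56,-0.32],[0,0,0]],[[0.01,0.56,-0.32],[0,0,0]]]}}

```text
time: 4.6
tool_pos: [0.4496, 0.2221, 0.1329]
tcp_rot: [-1.563, -0.202, 0.21]
wrist_force: [0.2, 0.2, 0.1]
width: 0.001
```

Run:
```python
from m import *
from scipy.spatial.transform import Rotation as R
s=bot.read_state(); M=R.from_rotvec(s["tcp_rot"]).as_matrix(); print(s["tool_pos"],M.round(3),np.degrees(np.arctan2(M[1,2],M[0,2])),s["q"].round(2))
a,_=cams.read_camera("scene");b,_=cams.read_camera("top")
o=np.hstack([cv2.resize(a[170:290,320:460],None,fx=3.5,fy=3.5)[:,:,::-1]]);cv2.imwrite("pics/s1.png",o)
cv2.imwrite("pics/s2.png",cv2.resize(b[170:290,180:320],None,fx=3,fy=3)[:,:,::-1])
```

```text
[0.44964623 0.22214077 0.13289779] [[ 0.966 -0.005 -0.259]
 [ 0.259 -0.003  0.966]
 [-0.005 -1.    -0.002]] 105.02465926576907 [ 0.41  0.02  2.07 -0.    1.06  0.15]
```

View pics/s1.png

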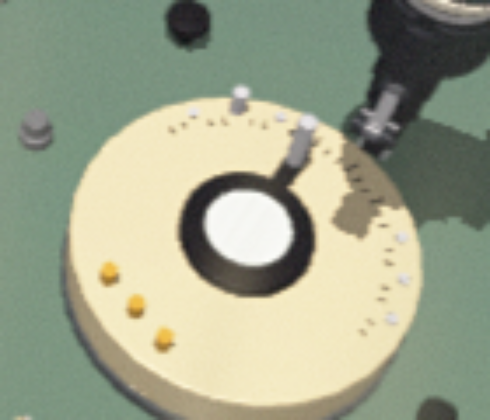

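View pics/s2.png

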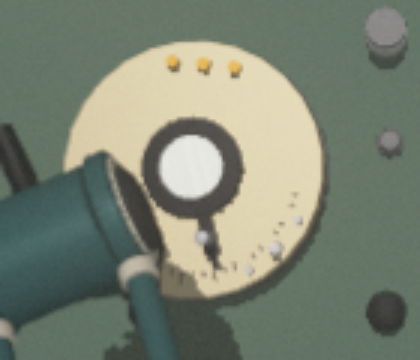

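```bash
cat > plan.py <<'E'
import sys,numpy as np
cx,cy=.530,.1955
x0,y0,yaw0=map(float,sys.argv[1:4])
for th,gap in [tuple(map(float,a.split(','))) for a in sys.argv[4:]]:
    t=np.array([np.sin(th),-np.cos(th)]); p=np.array([cx,cy])-.07*np.array([np.cos(th),np.sin(th)])-(.018+gap)*t
    yaw=np.degrees(np.arctan2(-t[1],-t[0])); print(th,gap,p.round(4),((p-[x0,y0])/.4).round(4),round((yaw-yaw0)/45,3))
E
python3 - <<'E'
from h import *
print(bot.read_state()["tool_pos"])
E
python3 plan.py .4507 .2235 105 .262,.02 .262,.01 .262,.004 .262,0 .3,0 .36,0 .42,0 .48,0 .54,0 .6,0 .66,0 .7,0 .74,0 .76,0 .78,0 .8,0
```

```text
[0.45177292 0.22357772 0.13591708]
0.262 0.02 [0.4525 0.2141] [ 0.0046 -0.0236] 0.0
0.262 0.01 [0.4551 0.2044] [ 0.0111 -0.0477] 0.0
0.262 0.004 [0.4567 0.1986] [ 0.015  -0.0622] 0.0
0.262 0.0 [0.4577 0.1948] [ 0.0176 -0.0719] 0.0
0.3 0.0 [0.4578 0.192 ] [ 0.0178 -0.0787] 0.049
0.36 0.0 [0.4581 0.1877] [ 0.0186 -0.0895] 0.125
0.42 0.0 [0.4587 0.1834] [ 0.0201 -0.1003] 0.201
0.48 0.0 [0.4596 0.1791] [ 0.0222 -0.1109] 0.278
0.54 0.0 [0.4607 0.1749] [ 0.025  -0.1214] 0.354
0.6 0.0 [0.4621 0.1708] [ 0.0284 -0.1317] 0.431
0.66 0.0 [0.4637 0.1668] [ 0.0324 -0.1417] 0.507
0.7 0.0 [0.4649 0.1642] [ 0.0354 -0.1483] 0.558
0.74 0.0 [0.4662 0.1616] [ 0.0387 -0.1548] 0.609
0.76 0.0 [0.4669 0.1603] [ 0.0404 -0.1579] 0.634
0.78 0.0 [0.4676 0.1591] [ 0.0422 -0.1611] 0.66
0.8 0.0 [0.4683 0.1578] [ 0.044  -0.1642] 0.685
```

Emit:
{"op": "play_rows", "data": {"motion": [[[0,0,-0.05],[0,0,0]],[[0,0,-0.095],[0,0,0]],[[0,0,-0.095],[0,0,0]]]}}

```text
time: 5.08
tool_pos: [0.4499, 0.2239, 0.0964]
tcp_rot: [-1.562, -0.206, 0.209]
wrist_force: [-0.1, -0.1, -0.5]
width: 0.001
```

Emit:
{"op": "play_rows", "data": {"motion": [[[0.0046,-0.024,0],[0,0,0]],[[0.011,-0.047,0],[0,0,0]],[[0.015,-0.062,0],[0,0,0]],[[0.0165,-0.068,0],[0,0,0]],[[0.0176,-0.072,0],[0,0,0]],[[0.0178,-0.0787,0],[0,0,0.05]],[[0.018,-0.084,0],[0,0,0.09]],[[0.0186,-0.0895,0],[0,0,0.125]],[[0.0193,-0.095,0],[0,0,0.163]],[[0.02,-0.1,0],[0,0,0.2]]]}}

```text
time: 6.32
tool_pos: [0.4584, 0.1845, 0.0973]
tcp_rot: [-1.545, -0.332, 0.333]
wrist_force: [-2.3, 2.6, 1.8]
width: 0.0
```

```bash
cat > look.py <<'E'
from m import *
import sys
s=bot.read_state();print(s["time"],s["tool_pos"],s["wrist_force"])
a,_=cams.read_camera("scene");b,_=cams.read_camera("top");n=sys.argv[1]
sa=cv2.resize(a[170:290,320:460],None,fx=5,fy=5,interpolation=2);sb=cv2.resize(b[170:290,180:320],None,fx=5,fy=5,interpolation=2)
cv2.imwrite(f"pics/s{n}.png",sa[:,:,::-1]);cv2.imwrite(f"pics/t{n}.png",sb[:,:,::-1])
for c in["scene","top"]:
  for l in["lever_peg","pointer_tip"]:
    for q in cams.mark_of(c,l)[:2]:
      X=w(c,q["xyz"]); C=np.array([.5307,.1938] if c=="top" else [.5294,.1973]); d=X[:2]-C; print(c,l,X.round(4),round(q["conf"],2),"r",np.hypot(*d).round(4),"th",np.arctan2(-d[1],-d[0]).round(3))
E
python3 look.py 3
```

```text
6.325 [0.45843022 0.18448221 0.09731941] [-2.32004603  2.5810466   1.79565899]
scene lever_peg [0.464 0.169 0.094] 0.81 r 0.0712 th 0.408
scene lever_peg [ 0.4151 -0.4066 -0.0069] 0.26 r 0.6146 th 1.384
scene pointer_tip [0.4397 0.1561 0.0702] 0.71 r 0.0988 th 0.431
scene pointer_tip [0.3905 0.0159 0.0016] 0.68 r 0.2285 th 0.917
top lever_peg [0.467  0.1685 0.1007] 0.79 r 0.0685 th 0.378
```

View pics/s3.png

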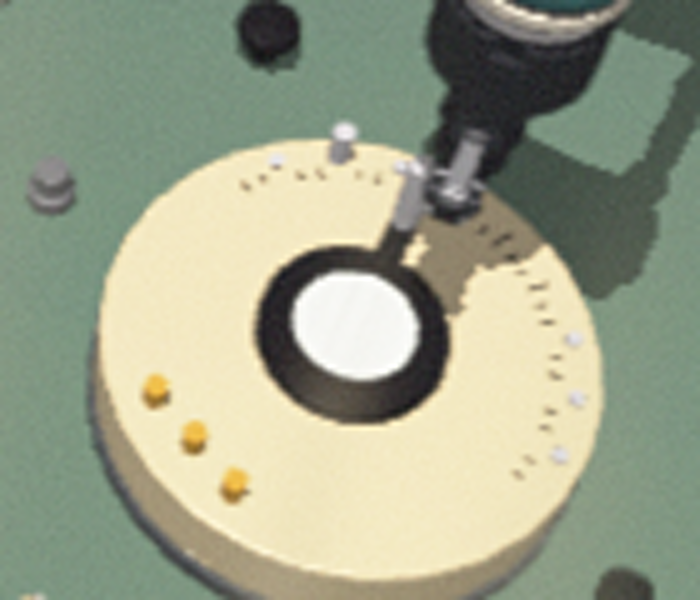

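View pics/t3.png

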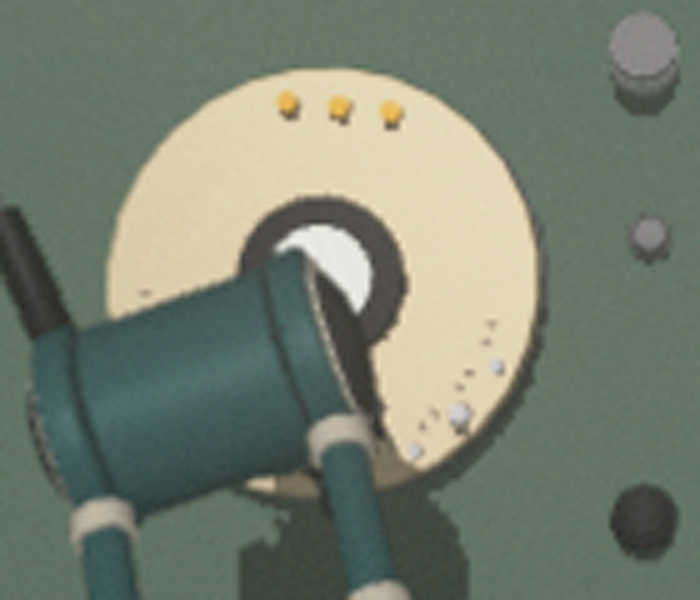

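Emit:
{"op": "play_rows", "data": {"motion": [[[0.001,-0.0053,0],[0,0,0.038]],[[0.0021,-0.0106,0],[0,0,0.077]],[[0.0035,-0.0159,0],[0,0,0.115]],[[0.0049,-0.0211,0],[0,0,0.153]],[[0.0066,-0.0263,0],[0,0,0.19]],[[0.0083,-0.0314,0],[0,0,0.23]],[[0.0103,-0.0365,0],[0,0,0.268]],[[0.0123,-0.0414,0],[0,0,0.306]],[[0.0153,-0.048,0],[0,0,0.357]],[[0.0178,-0.053,0],[0,0,0.395]]]}}

```text
time: 7.88
tool_pos: [0.4655, 0.163, 0.0971]
tcp_rot: [-1.494, -0.573, 0.575]
wrist_force: [-4.0, 0.7, 1.1]
width: 0.002
```

```bash
python3 look.py 4
```

```text
7.875 [0.46550335 0.16299377 0.09705021] [-4.04575231  0.71884473  1.07256107]
scene lever_peg [0.4763 0.1461 0.0971] 0.62 r 0.0738 th 0.767
scene pointer_tip [0.4553 0.1282 0.0703] 0.97 r 0.1013 th 0.751
top lever_peg [ 7.992e-01 -7.900e-03  7.000e-04] 0.22 r 0.3358 th 2.497
```

View pics/s4.png

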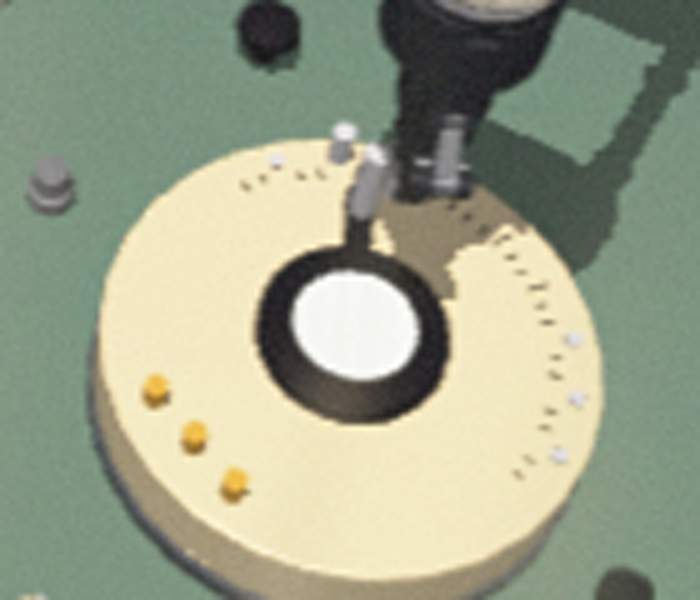

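```bash
cat > pred.py <<'E'
from h import *
C=np.array([.5294,.1973])
f=lambda X:((px("scene",X)-[320,170]+.5)*5-.5).round(1)
P=lambda r,th,z:[C[0]-r*np.cos(th),C[1]-r*np.sin(th),z]
print("pin",f(P(.112,.8,.084)),f(P(.112,.8,.06)),"hub",f(P(0,0,.075)))
for th in (.262,.68,.7,.72,.74,.76,.78,.8,.82,.84): print(th,f(P(.07,th,.126)),f(P(.07,th,.074)))
E
python3 pred.py
python3 - <<'E'
import cv2
a=cv2.imread("pics/s4.png");cv2.imwrite("pics/s4z.png",cv2.resize(a[100:340,220:480],None,fx=2.4,fy=2.4,interpolation=0))
E
```

```text
pin [346.3 132.9] [338.5 159.1] hub [355.1 328.2]
0.262 [440.6 173.2] [418.8 230.8]
0.68 [382.7 154.2] [363.6 212.2]
0.7 [379.8 153.8] [360.9 211.8]
0.72 [377.  153.4] [358.1 211.4]
0.74 [374.1 153.1] [355.4 211.1]
0.76 [371.2 152.8] [352.7 210.8]
0.78 [368.4 152.5] [349.9 210.6]
0.8 [365.5 152.3] [347.2 210.4]
0.82 [362.6 152.2] [344.5 210.3]
0.84 [359.8 152.1] [341.7 210.2]
```

View pics/s4z.png

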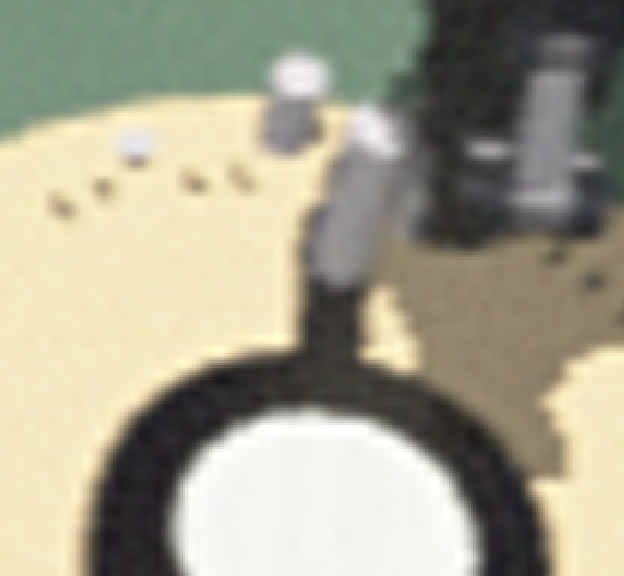

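Emit:
{"op": "play_rows", "data": {"motion": [[[0.0016,-0.0031,0],[0,0,0.025]],[[0.0033,-0.0063,0],[0,0,0.05]],[[0.0048,-0.0086,0],[0,0,0.07]],[[0.0048,-0.0086,0],[0,0,0.07]],[[0.0048,-0.0086,0],[0,0,0.07]]]}}

```text
time: 8.8
tool_pos: [0.4679, 0.1599, 0.0973]
tcp_rot: [-1.482, -0.616, 0.615]
wrist_force: [-1.0, 1.4, -1.7]
width: -0.001
```

```bash
python3 look.py 5
python3 - <<'E'
import cv2
a=cv2.imread("pics/s5.png");cv2.imwrite("pics/s5z.png",cv2.resize(a[100:340,220:480],None,fx=2.4,fy=2.4,interpolation=0))
E
```

```text
8.8 [0.46789066 0.15985915 0.0973073 ] [-0.99631616  1.40560816 -1.66431181]
scene lever_peg [0.4767 0.1453 0.0987] 0.85 r 0.0741 th 0.779
scene pointer_tip [0.46   0.1264 0.0653] 0.84 r 0.0993 th 0.796
scene pointer_tip [0.4756 0.1466 0.097 ] 0.51 r 0.074 th 0.755
```

View pics/s5z.png

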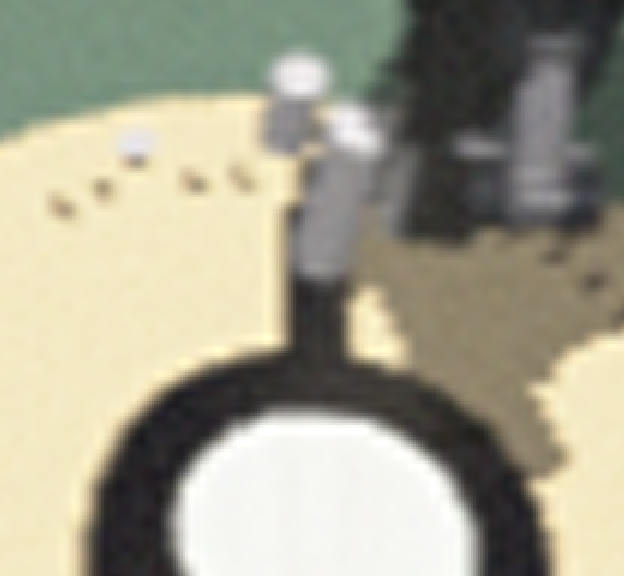

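Emit:
{"op": "play_rows", "data": {"motion": [[[-0.02,0.02,0],[0,0,0]],[[-0.04,0.06,0],[0,0,0]],[[-0.04,0.15,0],[0,0,0]],[[-0.04,0.2,0],[0,0,0]],[[-0.04,0.2,0],[0,0,0]]]}}

```text
time: 9.72
tool_pos: [0.4516, 0.2414, 0.0975]
tcp_rot: [-1.481, -0.618, 0.617]
wrist_force: [-0.1, -0.4, -0.3]
width: -0.002
```

```bash
python3 look.py 6
python3 - <<'E'
import cv2
a=cv2.imread("pics/t6.png");cv2.imwrite("pics/t6z.png",cv2.resize(a[160:500,220:560],None,fx=1.75,fy=1.75,interpolation=1))
E
```

```text
9.725 [0.45162659 0.24144806 0.09751348] [-0.07472343 -0.40871196 -0.32200939]
scene lever_peg [0.4757 0.1454 0.0982] 0.9 r 0.0747 th 0.769
scene lever_peg [ 0.4392 -0.1632  0.0824] 0.29 r 0.3716 th 1.326
scene pointer_tip [0.4583 0.1245 0.0714] 0.56 r 0.1018 th 0.798
top lever_peg [ 0.4414 -0.1563  0.088 ] 0.4 r 0.3613 th 1.321
top lever_peg [ 0.8028 -0.0084  0.001 ] 0.37 r 0.339 th 2.503
top pointer_tip [0.463  0.1272 0.0707] 0.57 r 0.0949 th 0.777
```

View pics/t6z.png

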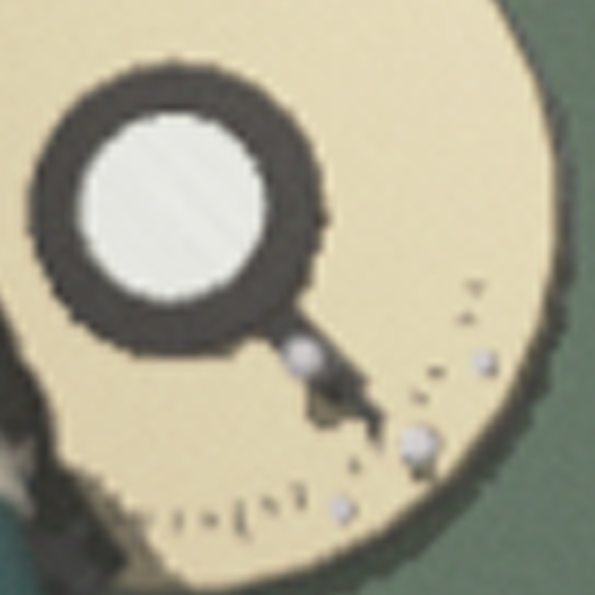

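View pics/s6.png

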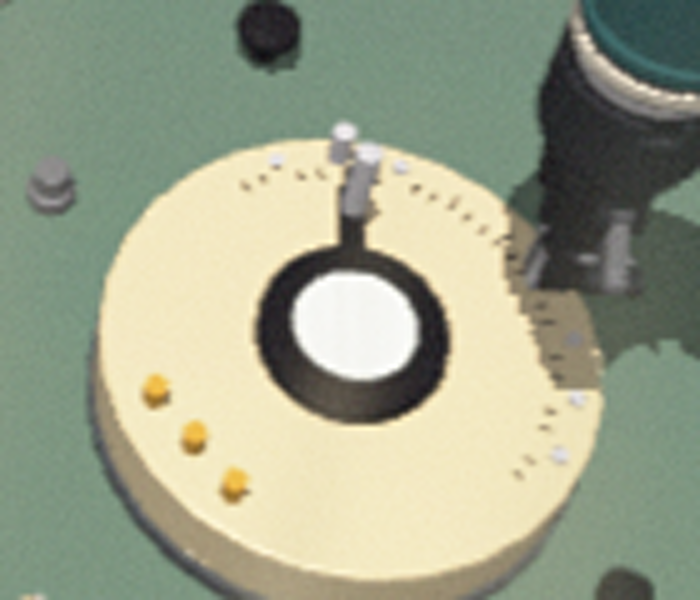

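```bash
cat > ang.py <<'E'
from m import *
import sys
b,_=cams.read_camera("top")
C=np.array([.53067,.19379])
def cen(u,v,r=4):
    g=b.astype(float); blue=g[:,:,2]*1.0; base=g[:,:,2]-0.78*g[:,:,0]
    vv,uu=np.mgrid[0:400,0:640]; m=np.hypot(uu-u,vv-v)<r
    wt=np.clip(g[:,:,2]-165,0,None)*m; return (uu*wt).sum()/wt.sum(),(vv*wt).sum()/wt.sum(),wt.sum()
for nm,(u,v),z in [("peg",(180+392.6/5,170+364/5),.126),("pin",(271.8,252.6),.084)]:
    for _ in range(3):
        cu,cv,s=cen(u,v); u,v=cu,cv
    X=np.array(unpx("top",cu,cv,z)); d=X-C; print(nm,(cu-180)*5+2,(cv-170)*5+2,s,X,"r",np.hypot(*d),"th",np.arctan2(-d[1],-d[0]))
E
python3 ang.py
```

```text
peg 386.44805194805184 366.72402597402595 308.0 [0.47881775 0.14949578] r 0.06819555652141268 th 0.7069500014878297
pin 454.46967071057185 408.8804159445408 577.0 [0.45604288 0.11605178] r 0.10776102520357994 th 0.8058139883585654
```

Run:
```python
from m import *
C=np.array([.53067,.19379])
ims=[cams.read_camera("top")[0].astype(float) for _ in range(3)]
b=np.mean(ims,0); np.save("top.npy",b)
g=b[:,:,2]; print(g[236:258,252:278].astype(int))
for p,z in [((392.6,364),.126),((459.4,413.1),.084)]:
    X=T(*p,z);d=X-C;print(X,np.hypot(*d),np.arctan2(-d[1],-d[0]))
```

```text
[[ 74  73  75  73  65  85 141 179 178 179 179 179 177 178 180 180 180 179
  180 180 179 180 179 180 180 179]
 [ 72  73  70  66  73  78 119 178 178 178 179 180 179 179 178 179 180 178
  178 179 178 179 179 179 176 164]
 [ 74  70  70  69  77  77  86 134 178 176 178 178 179 178 179 178 178 180
  177 178 180 180 181 175 156 139]
 [ 61  69  68  72  74  74  76  89 135 178 177 179 178 178 178 178 178 178
  178 179 178 180 181 180 173 169]
 [ 88  87  78  75  81 113 123 109  99 136 176 177 178 178 177 178 178 180
  180 179 179 178 179 180 182 180]
 [158 159 142  83 118 171 188 181 131 105 143 177 177 177 178 178 178 179
  178 179 179 179 179 180 180 179]
 [176 176 173 152 143 187 201 192 154  95 107 145 178 177 177 177 178 179
  179 179 181 179 180 179 178 182]
 [177 175 177 172 164 177 188 180 149  91  93 102 142 178 178 178 177 179
  179 178 177 180 179 178 178 185]
 [175 176 176 176 169 160 161 148 111  90  76  80 101 142 178 178 178 177
  178 177 168 125 140 179 179 181]
 [175 175 176 175 173 168 143  97  79  75  60  74  78 101 158 177 179 178
  178 179 175 160 164 179 178 178]
 [175 176 
[... 724 characters left out ...]
207 202 174 150 177 174 148]
 [175 174 174 174 175 174 174 175 175 175 174 176 176 174 164 149 176 180
  202 200 193 159 155 175 161 104]
 [174 175 175 174 174 173 176 174 176 177 175 169 150 175 174 169 175 170
  149 161 147 127 171 169 124  81]
 [174 176 174 174 174 175 175 174 176 175 174 165 131 161 175 175 175 172
  151 111 106 117 169 133  86  70]
 [174 174 173 174 174 174 175 174 174 174 174 173 163 170 174 175 174 175
  163  96  94 105 130  92  70  64]
 [172 174 173 174 171 152 150 174 174 173 174 174 176 175 176 175 175 176
  173 155 143 101  85  69  65  65]]
[0.48027277 0.14614155] 0.06935600099869041 0.7573697765195866
[0.45365252 0.11326189] 0.11142920701365881 0.8076777267134002
```

Run:
```python
from m import *
from scipy.optimize import least_squares
rows=np.arange(238,246); cols=np.array([258.9,259.85,260.8,261.6,262.55,263.65,264.66,265.5])
P=np.array([unpx("top",u,v,.074) for u,v in zip(cols,rows)])
for C in ([.53067,.19379],[.5313,.1946],[.5300,.1940]):
    C=np.array(C)
    # line: lateral offset from the axis along normal = 7mm on +theta side
    def lat(th): 
        d=P-C; t=np.array([np.sin(th),-np.cos(th)]); return d@t-.007
    f=least_squares(lambda a:lat(a[0]),[.78]); print(C,f.x,(f.fun*1e3).round(2), (P-C)@[-np.cos(.78),-np.sin(.78)])
d=P-P.mean(0);u=np.linalg.svd(d)[2][0];print("dir th",np.arctan2(u[1],u[0])%np.pi)
for q in [(258.15,242.05),(258.0,242.2),(258.3,242)]:
    X=np.array(unpx("top",*q,.126));d=X-[.53067,.19379];print(q,np.hypot(*d),np.arctan2(-d[1],-d[0]))
for q in [(271,252),(271.3,252.2),(271.6,252.1)]:
    X=np.array(unpx("top",*q,.084));d=X-[.53067,.19379];print(q,np.hypot(*d),np.arctan2(-d[1],-d[0]))
```

```text
[0.53067 0.19379] [0.75353065] [-0.02  0.    0.03 -0.26 -0.23  0.11  0.26  0.06] [0.05647139 0.06042869 0.06438402 0.06803413 0.07198554 0.07623805
 0.0803066  0.08402973]
[0.5313 0.1946] [0.75573897] [ 0.01  0.03  0.04 -0.25 -0.23  0.1   0.24  0.03] [0.05748892 0.06144622 0.06540155 0.06905167 0.07300308 0.07725558
 0.08132413 0.08504726]
[0.53  0.194] [0.76215265] [ 0.11  0.1   0.09 -0.23 -0.23  0.06  0.18 -0.05] [0.05614276 0.06010007 0.06405539 0.06770551 0.07165692 0.07590942
 0.07997797 0.08370111]
dir th 0.7600547895114298
(258.15, 242.05) 0.06871813429903714 0.7677016491647004
(258.0, 242.2) 0.06872934186509802 0.7593399889681225
(258.3, 242) 0.06890806282533785 0.7733133503716411
(271, 252) 0.11001583195979542 0.8032894440418568
(271.3, 252.2) 0.11102075521746865 0.8049111764523437
(271.6, 252.1) 0.11144357872104761 0.8119293253377712
```

Emit:
{"op": "play_rows", "data": {"motion": [[[0,-0.05,0],[0,0,0]],[[0,-0.14,0],[0,0,0.02]],[[0.02,-0.18,0],[0,0,0.05]],[[0.032,-0.192,0],[0,0,0.05]],[[0.038,-0.198,0],[0,0,0.05]],[[0.041,-0.201,0],[0,0,0.05]],[[0.043,-0.203,0],[0,0,0.05]],[[0.045,-0.205,0],[0,0,0.05]],[[0.045,-0.205,0],[0,0,0.05]],[[0.045,-0.205,0],[0,0,0.05]]]}}

```text
time: 11.48
tool_pos: [0.4693, 0.158, 0.0971]
tcp_rot: [-1.472, -0.645, 0.646]
wrist_force: [-2.7, 0.9, 1.5]
width: -0.0
```

Emit:
{"op": "play_rows", "data": {"motion": [[[-0.02,0.02,0],[0,0,0]],[[-0.04,0.06,0],[0,0,0]],[[-0.04,0.15,0],[0,0,0]],[[-0.04,0.2,0],[0,0,0]],[[-0.04,0.2,0],[0,0,0]]]}}

```text
time: 12.1
tool_pos: [0.4536, 0.2394, 0.0974]
tcp_rot: [-1.472, -0.648, 0.648]
wrist_force: [-0.3, -0.8, 1.1]
width: 0.003
```

```bash
cat > edge.py <<'E'
from m import *
from scipy.optimize import least_squares
b=np.mean([cams.read_camera("top")[0].astype(float) for _ in range(3)],0); g=b[:,:,2]
cv2.imwrite("pics/e.png",cv2.resize(b[170:290,180:320][32:100,44:112],None,fx=8,fy=8,interpolation=1)[:,:,::-1])
print(g[238:256,252:278].astype(int))
P=[]
for v in range(236,246):
    for u in range(275,250,-1):
        if g[v,u]<128: 
            P.append(unpx("top",u+(128-g[v,u])/(g[v,u+1]-g[v,u]),v,.074)); print(v,u); break
P=np.array(P)
C=np.array([.5306,.1941])
for sel in (P,P[2:],P[:-2]):
    f=least_squares(lambda a:(sel-C)@np.array([np.sin(a[0]),-np.cos(a[0])])-.007,[.78],loss='soft_l1',f_scale=3e-4); print(f.x,(f.fun*1e3).round(2))
E
python3 edge.py; python3 look.py 7
```

```text
[[ 74  68  66  70  74  73  76  87 133 178 178 178 179 178 179 178 178 178
  179 179 181 180 180 177 156 138]
 [ 62  70  76  76  74  76  85  94  90 132 178 178 179 180 176 177 179 177
  178 179 181 180 181 180 171 170]
 [ 79  90  90  79  82 115 171 180 151 100 129 157 176 178 178 178 178 179
  179 179 180 180 181 180 180 180]
 [158 159 159 144 103 164 193 202 183 123  96 112 157 178 177 177 178 180
  178 180 179 180 179 178 181 180]
 [176 176 177 172 159 172 187 194 177 121  92  89 111 157 175 179 178 177
  178 179 180 179 179 179 180 182]
 [175 176 176 177 176 170 172 175 147 101  90  75  77 109 159 178 179 178
  179 179 179 180 179 180 178 185]
 [174 174 176 175 174 172 163 125 102  88  75  62  75  77 117 179 179 178
  179 179 170 124 141 181 179 181]
 [177 175 175 175 175 175 172 147  79  68  58  59  73  72 103 178 177 178
  180 178 176 160 164 179 178 179]
 [176 175 175 176 176 176 176 163  88  70  55  58  73  72  96 156 179 178
  175 163 179 178 178 177 179 179]
 [175 174 176 176 175 174 176 161  94  89  72  62  74  72  78 111 157 178
  172 147 140 178 177 178 177 178]
 [175 174 
[... 1016 characters left out ...]
]
[0.80004272] [-0.46 -0.48 -0.43  0.28  0.26  0.21 13.61 -1.95]
[0.79950213] [ 0.37 -0.4  -0.43 -0.45 -0.39  0.32  0.3   0.25]
12.25 [0.45343272 0.23750271 0.09704872] [-0.11045213 -0.7884746   0.15525969]
scene lever_peg [ 0.6582  0.0145 -0.0038] 0.61 r 0.2237 th 2.185
scene lever_peg [0.4795 0.145  0.0947] 0.59 r 0.0723 th 0.809
scene pointer_tip [0.4622 0.122  0.0688] 0.82 r 0.1009 th 0.842
top lever_peg [0.4841 0.1426 0.1052] 0.82 r 0.0692 th 0.833
top pointer_tip [0.4638 0.1234 0.0704] 0.86 r 0.0971 th 0.811
top pointer_tip [0.5342 0.1946 0.0045] 0.23 r 0.0036 th -2.912[ WARN:0@5.977] global loadsave.cpp:1063 imwrite_ Unsupported depth image for selected encoder is fallbacked to CV_8U.
```

View pics/e.png

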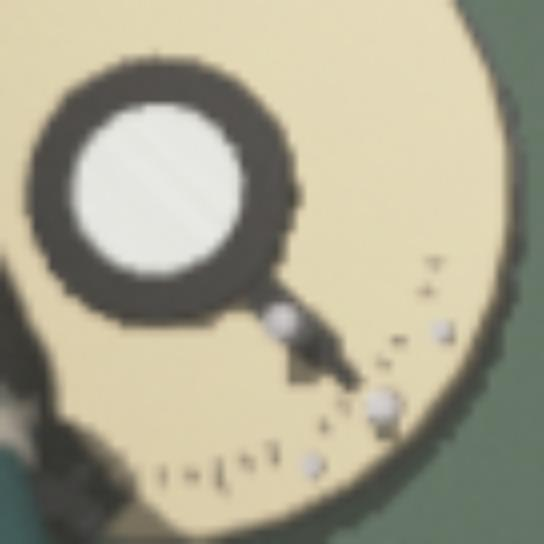

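Run:
```python
from m import *
C=np.array([.5306,.1941])
def th(X): d=X-C; return np.hypot(*d).round(4),np.arctan2(-d[1],-d[0]).round(4)
for q in [(258.15,242.05),(258.9,241.55),(258.9,241.4),(258.7,241.6)]: print("peg",th(np.array(unpx("top",*q,.126))))
for q in [(352,381),(350,384),(354,380)]: print("tip",th(np.array(unpx("top",224+(q[0]+.5)/8-.5,202+(q[1]+.5)/8-.5,.07))))
for q in [(383,406),(382,406)]: print("pin",th(np.array(unpx("top",224+(q[0]+.5)/8-.5,202+(q[1]+.5)/8-.5,.084))))
a,_=cams.read_camera("scene");cv2.imwrite("pics/s8.png",cv2.resize(a[185:245,365:435],None,fx=10,fy=10,interpolation=1)[:,:,::-1])
```

```text
peg (np.float64(0.0689), np.float64(0.7716))
peg (np.float64(0.0694), np.float64(0.8063))
peg (np.float64(0.0691), np.float64(0.8105))
peg (np.float64(0.0691), np.float64(0.7994))
tip (np.float64(0.0965), np.float64(0.7873))
tip (np.float64(0.0968), np.float64(0.7744))
tip (np.float64(0.0968), np.float64(0.7951))
pin (np.float64(0.1117), np.float64(0.8076))
pin (np.float64(0.1114), np.float64(0.8055))
```

View pics/s8.png

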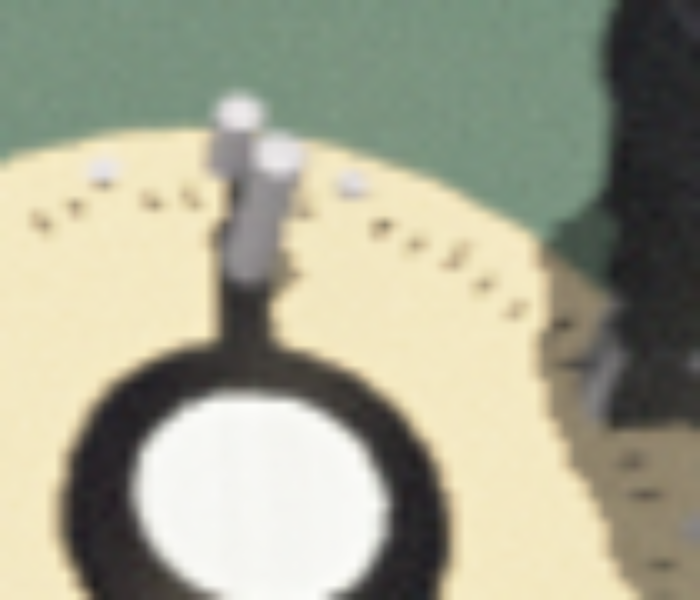

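Run:
```python
from m import *
from scipy.optimize import least_squares
g=np.mean([cams.read_camera("scene")[0].astype(float) for _ in range(4)],0)[:,:,0]
print(g[205:222,382:398].astype(int))
np.save("sg.npy",g)
for C in ([.5294,.1973],[.5306,.1955]):
  for th in(.76,.78,.8,.82):
    e=lambda r,s,z:px("scene",[C[0]-r*np.cos(th)+s*np.sin(th),C[1]-r*np.sin(th)-s*np.cos(th),z]).round(2).tolist()
    print(C,th,[ (e(r,.007,.074),e(r,-.007,.074)) for r in (.05,.055,.06)])
  print("hub l/r", px("scene",[*C,.075]),"pin",px("scene",[C[0]-.112*np.cos(.8),C[1]-.112*np.sin(.8),.084]))
```

```text
[[242 225 193 229 245 182  99 134 149 149 140 138 183 204 232 243]
 [244 244 242 245 246 177 121 144 151 146 141 155 191 182 223 241]
 [243 243 245 244 195 105 122 148 148 143 144 197 237 242 242 242]
 [243 243 244 228 143  96 134 146 149 140 137 201 239 243 243 242]
 [243 244 244 229 144 117 144 148 146 140 140 219 243 244 243 242]
 [243 243 245 245 180 126 147 148 144 135 133 155 226 243 242 242]
 [243 244 244 245 184 122 145 150 143 133 131 147 218 242 243 241]
 [243 242 244 246 182  93 127 142 135 121 130 142 167 225 242 242]
 [243 243 244 246 182  66  68  88  90  81 119 161 223 242 243 241]
 [242 243 244 246 182  65  44  54  54  65 140 227 243 243 242 242]
 [242 243 244 246 185  72  45  52  52  86 212 245 244 242 241 241]
 [243 244 244 246 185  73  50  54  55  86 214 246 243 242 242 242]
 [244 244 246 248 186  76  48  57  54  75 175 236 243 242 241 242]
 [246 246 247 248 183  73  52  58  59  76 169 235 245 244 243 242]
 [231 186 163 144  91  55  55  58  63  63 106 184 236 244 245 245]
 [ 99  68  60  57  49  55  56  58  61  64  65  81 101 126 184 235]
 [ 42  42  49  46  53  55  6
[... 561 characters left out ...]
], [391.52, 215.05])]
hub l/r [390.62158119 235.2335524 ] pin [388.85107617 196.18472635]
[0.5306, 0.1955] 0.76 [([386.63, 217.86], [392.17, 218.38]), ([386.61, 216.21], [392.14, 216.72]), ([386.59, 214.57], [392.1, 215.08])]
[0.5306, 0.1955] 0.78 [([386.24, 217.87], [391.78, 218.3]), ([386.18, 216.22], [391.7, 216.64]), ([386.12, 214.57], [391.63, 214.99])]
[0.5306, 0.1955] 0.8 [([385.84, 217.89], [391.38, 218.22]), ([385.75, 216.23], [391.27, 216.56]), ([385.65, 214.59], [391.16, 214.92])]
[0.5306, 0.1955] 0.82 [([385.45, 217.92], [390.98, 218.16]), ([385.32, 216.26], [390.83, 216.5]), ([385.19, 214.61], [390.68, 214.85])]
hub l/r [389.74705688 235.01872773] pin [388.03010861 195.99664071]
```

Emit:
{"op": "play_rows", "data": {"motion": [[[0,0,0.1],[0,0,0]],[[0,0,0.2],[0,0,0]],[[0,-0.08,0.25],[0,0,0]],[[0,-0.2,0.25],[0,0,0]],[[0,-0.34,0.25],[0,0,0]],[[0,-0.48,0.25],[0,0,0]],[[-0.01,-0.62,0.25],[0,0,0]],[[-0.015,-0.76,0.25],[0,0,0]],[[-0.02,-0.9,0.25],[0,0,0]],[[-0.023,-0.99,0.25],[0,0,0]]]}}

```text
time: 14.05
tool_pos: [0.4441, -0.1605, 0.1975]
tcp_rot: [-1.474, -0.644, 0.644]
wrist_force: [0.1, 0.8, 0.3]
width: 0.003
```

Emit:
{"op": "play_rows", "data": {"motion": [[[0,0,0],[0,0,0]],[[0,0,-0.1],[0,0,0]],[[0,0,-0.2],[0,0,0]],[[0,0,-0.23],[0,0,0]],[[0,0,-0.23],[0,0,0]]]}}

```text
time: 14.68
tool_pos: [0.4441, -0.1573, 0.1049]
tcp_rot: [-1.471, -0.645, 0.647]
wrist_force: [-0.3, -0.5, 0.6]
width: 0.002
```

Run:
```python
from m import *
s=bot.read_state();print(s["time"],s["tool_pos"],s["wrist_force"])
a,_=cams.read_camera("scene");cv2.imwrite("pics/s9.png",cv2.resize(a[95:215,240:420],None,fx=4,fy=4,interpolation=1)[:,:,::-1])
```

```text
14.675 [ 0.44410474 -0.15726071  0.10487271] [-0.2627785  -0.49543625  0.59711412]
```

View pics/s9.png

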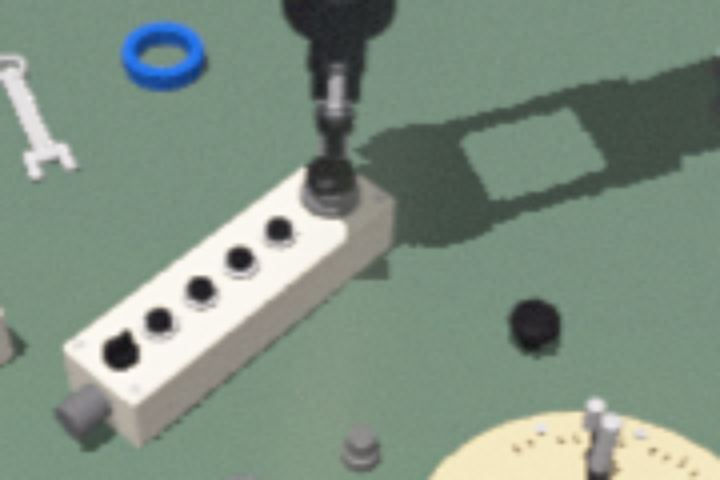

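Emit:
{"op": "play_rows", "data": {"motion": [[[0,0,-0.025],[0,0,0]],[[0,0,-0.04],[0,0,0]],[[0,0,-0.05],[0,0,0]],[[0,0,-0.058],[0,0,0]],[[0,0,-0.066],[0,0,0]],[[0,0,-0.072],[0,0,0]],[[0,0,-0.072],[0,0,0]]]}}

```text
time: 15.6
tool_pos: [0.4448, -0.1583, 0.079]
tcp_rot: [-1.472, -0.645, 0.646]
wrist_force: [-8.0, 3.2, 21.9]
width: 0.002
```

Emit:
{"op": "play_rows", "data": {"motion": [[[0,0,0],[0,0,0]],[[0,0,0],[0,0,0]],[[0,0,0.02],[0,0,0]],[[0,0,0.06],[0,0,0]],[[0,0,0.16],[0,0,0]],[[0,0,0.3],[0,0,0]],[[0,-0.1,0.4],[0,0,0]],[[0,-0.25,0.4],[0,0,0]],[[0,-0.4,0.4],[0,0,0]],[[0,-0.4,0.4],[0,0,0]]]}}

```text
time: 16.85
tool_pos: [0.4442, -0.3218, 0.2369]
tcp_rot: [-1.475, -0.642, 0.642]
wrist_force: [-0.8, 0.5, -1.1]
width: -0.0
```

```bash
python3 edge.py 2>/dev/null| tail -4
python3 - <<'E'
from m import *
s=bot.read_state();print(s["time"],s["tool_pos"],s["wrist_force"])
a,_=cams.read_camera("scene");cv2.imwrite("pics/s10.png",cv2.resize(a[95:295,240:480],None,fx=3.3,fy=3,interpolation=1)[:,:,::-1])
for q in cams.mark_of("scene","stop_top"):print(w("scene",q["xyz"]).round(4),q["conf"])
E
cp pics/e.png pics/e2.png
```

```text
245 266
[0.79932062] [ 0.32 -0.38 -0.45 -0.51 -0.54  0.29  0.3   0.24 13.56 -1.93]
[0.79950372] [-0.46 -0.52 -0.55  0.27  0.29  0.22 13.54 -1.94]
[0.79891773] [ 0.34 -0.36 -0.43 -0.48 -0.51  0.32  0.33  0.27]
17.0 [ 0.44423614 -0.31744926  0.23623515] [ 0.43860837  0.62337528 -0.35251492]
[ 0.438  -0.1602  0.0852] 0.51
```

View pics/s10.png

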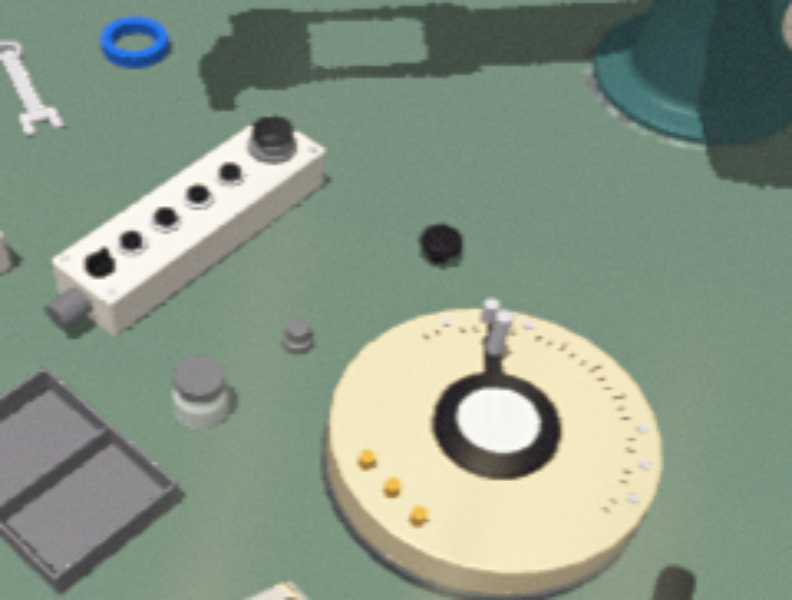

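View pics/e2.png

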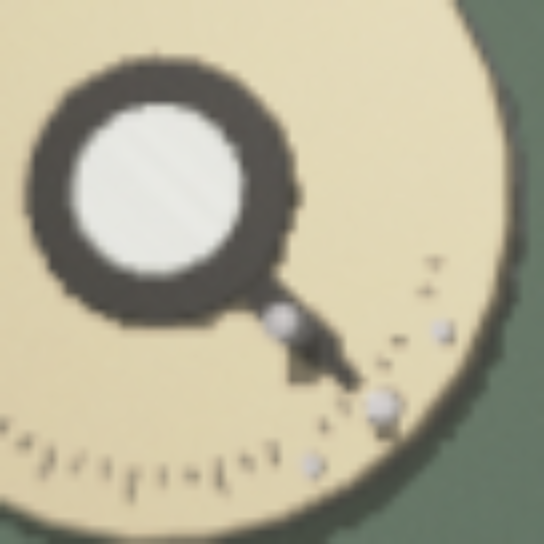

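Run:
```python
from workcell import bot
print(bot.finish_job())
```

```text
the job is handed in; nothing more can be done
None
```

The lever now points at the set pin, the mushroom button has been pressed and released, and the job is handed in at about 17 s of the 51 s allowed.

- **Lever:** I pushed the peg around its arc with the closed fingertips, never gripping it. It needed one small correction push after a first look. Wrist force read at most about 4 N when I checked during the pushes.
- **Pointer alignment:** I measured the lever at about 0.80 rad in world terms and the pin at about 0.80–0.81 rad, so they agree to within roughly 0.01 rad. The lever had not moved after the button press. My rougher readings spread more: one of the pointer tip was about 0.02 rad short. The detection network's estimates scattered by ±0.03 rad.
- **Button:** I pressed the head straight down to about z = 0.079 m, where it should be fully down (0.0795 m). The force then rose to 22 N, well above the 5 N needed to hold it down. After release, the camera showed the top back at 0.085 m, which is its up position.
- **Rest of the bench:** In the last scene picture the pendant's other buttons and the nearby items looked undisturbed. The arm was clear of everything when I handed in.

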